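Clear the crimp gauge and hold a potted crimp sample in its light

TASK

A red tin of terminals has been left in the light path of the crimp gauge. First stack it squarely and gently on top of the two green tins and let go of it; then take the sample block with the yellow wire from the rack, touching it with the fingers by its two frosted faces only (never its clear faces), and hold it still and upright in the middle of the green beam, midway between lamp and lens, turned so that the light passes straight through its two clear faces. The job finishes while you are holding it there in the air; leave the blue-wire block in its pocket, the green tins standing as they are, and the pliers, jar and spool alone.

Things in the scene. Friction and masses are not known exactly. Their poses are not given: they have to be found in the camera images.
- light_path (a point): Point in the middle of the gauge's green beam, 62 mm above the bench, midway between lamp and lens, where the sample's centre belongs. y runs along the beam (85 mm free from here to the lamp face at +y and to the lens face at -y), x is level across the beam, z up.
- sample_mid (a point): Centre (half-way up) of the sample to hold: an upright clear (bluish) resin block 28 x 24 x 60 mm (x, y, z), about 50 g, yellow wire inside, yellow square on top. Two frosted (matt whitish) faces look to its +y and -y, 24 mm apart, 28 mm wide; two clear faces look to +x and -x. z up. It starts upright in either of the two rack pockets, centre 36 mm above the bench.
- sample: The same yellow-wire block as a body; its origin is the centre of its underside, 30 mm below sample_mid, with the same axes.
- sample_clear: The clear resin core of the yellow-wire block: the clear faces at x = +-14 mm, and the clear top. Fingers must not touch it. Origin and axes are those of sample.
- spare_mid (a point): Centre of the other sample block, the same in shape and size but with a blue wire and blue square on top; it stands in the rack's other pocket and stays there.
- rack: Fixed blue sample rack, 62 x 190 x 16 mm, origin at the centre of its underside on the bench. Two pockets 10 mm deep at its y = +65 and -65 mm; the blocks stand in them with about 2.5 mm of play all round, their frosted faces looking to the rack's +x and -x.
- tin_mid (a point): Centre (half-way up) of the red closed tin with a red lid: 92 x 56 x 58 mm (x, y, z), 0.15 to 0.31 kg, flat top and bottom. x is its long axis, z up. It starts on the gauge's base plate between lamp and lens, long axis roughly along the beam.
- tin_upper_mid (a point): Centre (half-way up) of the upper green closed tin, same size and axes as the red tin; the red tin goes on top of this one, all edges flush, its centre then 58 mm above this point.
- tin_low_mid (a point): Centre (half-way up) of the lower green tin, same size and axes; it stands on a black rubber mat 140 x 140 x 6 mm fixed on the bench. The two green tins form a loose column 122 mm high above the bench.
- pliers: Bystander: crimping pliers with orange handles, about 150 x 60 x 17 mm, lying on the bench on the robot's side of the gauge. Origin on the bench below its jaws' pivot.
- jar: Bystander: small closed jar with an orange cap, 44 mm across and 45 mm high, standing beside one end of the gauge.
- spool: Bystander: small blue wire spool, 56 mm across and 35 mm high, lying flat beside the other end of the gauge.
- gauge: The fixed crimp gauge: dark steel base plate 120 x 320 x 12 mm (x, y, z) on the bench, a white lamp housing at its +y end and a black camera with lens at its -y end, both 90 mm high above the bench and up to 66 mm wide in x. Origin at the centre of the plate's underside, straight below light_path; same axes.
- tin: The red tin as a body; origin at the centre of its underside, 29 mm below tin_mid, same axes.
- tin_upper: The upper green tin as a body; origin at the centre of its underside, 29 mm below tin_upper_mid, same axes.
Things that resemble listed ones, but are neither listed nor needed, are in the scene too. Leave any orange look-alike of the sample alone.

How it is judged:
By the outcome, as a careful person would: the job done as asked, in the order asked, and still so for the second after the job is handed in, while the arm keeps its last pose, push and grip.
It also fails if it takes over 61 s, if anything falls off the work surface, if the arm or the gripper's body presses on something with over 40 N, if the wrist force passes 120 N, or if a joint passes its speed limit or range.

ROBOT

A 6-joint arm with a two-finger parallel gripper is mounted at the origin on the work surface. World frame = base frame: x ahead of the robot, y to its left, z up, the work surface at z = 0. Lengths are in m, angles in degrees, forces in N, time in s.
With the tool pointing down it reaches from about 0.4 to 0.825 m from the base axis. Payload 7 kg.
Tool frame: the origin (TCP) lies on the centre line of the jaws, within the pads' length; the fingertips stand 11 mm ahead of it and the grasp point (between the pads) lies 8 mm behind it; z points along the fingers, y is the direction in which the jaws open and shut (so a half turn about z gives the same grasp; the last joint's range is limited). The gripper opens to 88 mm and grips with 3 to 60 N. Pads are 19 mm wide; open, the fingers measure 130 mm over their backs; the gripper's body (78 mm by 193 mm) begins 47 mm behind the grasp point.
Start: joints at [90.476, 20.546, 0.682, 0, -70.136, -16.507], TCP at [0.186, 0.649, 0.238] pointing down, gripper open.
Joint ranges: [-176.03, 176.03], [-82.01, 121.73], [-58.28, 71.71], [-173.87, 95.51], [-174.79, -0.11], [-173.66, 173.66]. Speed limits (degrees/s): [136.94, 136.94, 172.46, 180, 180, 180].

INTERFACE

Orientations are given as [roll, pitch, yaw] about the fixed x, y, z axes, in that order (R = Rz(yaw) Ry(pitch) Rx(roll)).
In Python, from plant import ctrl, cams, order gives the robot as it stands.
- The arm moves only by the tool jog_arm, never from a script. Its argument "motion" is a list of rows, each an object with "offset": the shift along the tool's x, y, z in mm, a list of three; "roll": the turn about the tool's z in rad; "hand": the finger opening in mm, from 0 to 87.6. A call has 1 to 20 rows; each row is the pose to reach, as a shift and turn from the pose commanded when the call began, along the tool's axes at that moment; what a row does not reach only later rows make up. A row lasts 1/12 s, in which the tool goes at most 41.7 mm and 7.16 degrees, less where a joint would pass 70% of its speed; a pose out of reach is approached as far as the arm can. A call with a gripper value outside its range is refused whole. The fingers move at their own pace and stop on an object; the grip force is fixed at half the most. Time passes only in rows, so rows that repeat a pose let the fingers close. It gives the time, the measured TCP pose, the force and the opening at its end, in the units of the state.
- ctrl.get_obs(): the state, without advancing time (a new reading comes with each control period).
- cams.snapshot(name): name is "scene" or "top" or "wrist"; returns a dict with "img" (384x512x3 uint8, red, green, blue), "K" (3x3 intrinsics, pixels), "cam_to_world" (4x4, takes a point from camera to world coordinates); the wrist camera has in their place "T_tool_cam" (4x4, takes a point from camera to tool coordinates, whose origin is the TCP and whose axes are the flange's). Camera axes: x right, y down, z forward; pixel columns grow to the right and rows downward; lengths in m; the calibration is good to about 2 mm. A picture is of the moment at which its call begins: read the wrist's pose just before it. There is no depth.
- order.close_job(): hands the job in, once; it reports no verdict.
The state is a dict: "clock": time; "joint_pos": joint angles; "qvel": joint speeds; "tau": joint torques, N m; "tool_pos": TCP position; "orientation": TCP orientation; "force": force on the tool from outside, world axes, zero at the start; "moment": the same for the moment, N m; "opening": finger opening in m.
Only numpy, scipy, OpenCV 4.12 (cv2) and the standard library are available. Lean on these libraries where they do the work, as an engineer would, in place of code of your own. Each camera call takes 0.05 s, during which the arm holds its last target. There are 200 camera calls.

## Working session

There is one attempt and no reset: what is moved stays moved. The work goes in short steps, Python scripts to look and compute and a tool call to move; the robot and the scene stay as the last step left them, time stands still between calls to the robot, and variables do not carry over. Pictures are saved under pics/ and viewed, about 8 in all and at most 12, crops included, and the job is handed in when it is done.

Besides the shell and the picture viewer there is one more tool, called after "Emit:" in YAML: its name, and indented under it one key for each argument. jog_arm: Moves the arm, as the interface text tells. Its arguments: {"type":"object","properties":{"motion":{"type":"array"}},"required":["motion"]}

```bash
ls; mkdir -p pics; python3 - <<'E'
from plant import ctrl,cams
import cv2,numpy as np
o=ctrl.get_obs();print(o)
for n in["scene","top"]:
    s=cams.snapshot(n);cv2.imwrite(f"pics/{n}0.png",s["img"][:,:,::-1]);print(n,s["K"].tolist(),s["cam_to_world"].round(4).tolist())
    np.savez(f"{n}0.npz",**s)
E
```

```text
pics
{'clock': 0.0, 'joint_pos': array([ 9.04744733e+01,  2.05899245e+01,  6.33021803e-01, -2.00763826e-02,
       -7.01371726e+01, -1.65089509e+01]), 'qvel': array([ 0.00901841, -0.06553231,  0.0855205 ,  0.03373996,  0.07397777,
        0.01339371]), 'tau': array([-6.83139187e-04, -5.82720852e+01,  2.93073517e+01,  6.99724406e+00,
        7.07796498e-03, -1.50551791e-04]), 'tool_pos': array([0.18631708, 0.64826909, 0.23663417]), 'orientation': array([ 1.79904439e+02, -8.64037419e-03, -1.60413072e+01]), 'force': array([ 0.16113494, -0.03253136,  0.39869931]), 'moment': array([-0.04213189, -0.03172149,  0.00966986]), 'opening': 0.08766875513167532}
scene [[419.05016383561997, 0.0, 255.72360302110908], [0.0, 419.05016383561997, 191.58594625767728], [0.0, 0.0, 1.0]] [[-0.5732, 0.4521, -0.6835, 1.2673], [0.8194, 0.3074, -0.4838, 0.531], [-0.0086, -0.8373, -0.5466, 0.6914], [0.0, 0.0, 0.0, 1.0]]
top [[390.2358205565961, 0.0, 253.79875232592812], [0.0, 390.2358205565961, 192.0609140396198], [0.0, 0.0, 1.0]] [[-0.026, -0.9804, 0.1951, 0.3452], [-0.9997, 0.026, -0.0023, 0.0235], [-0.0028, -0.195, -0.9808, 1.1203], [0.0, 0.0, 0.0, 1.0]]
```

```bash
python3 - <<'E'
import cv2,numpy as np
a=cv2.imread("pics/scene0.png");b=cv2.imread("pics/top0.png")
cv2.imwrite("pics/s1.png",cv2.resize(a,(800,600),interpolation=cv2.INTER_CUBIC));cv2.imwrite("pics/t1.png",cv2.resize(b,(800,600),interpolation=cv2.INTER_CUBIC))
E
```

```text
(no output)
```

View pics/s1.png

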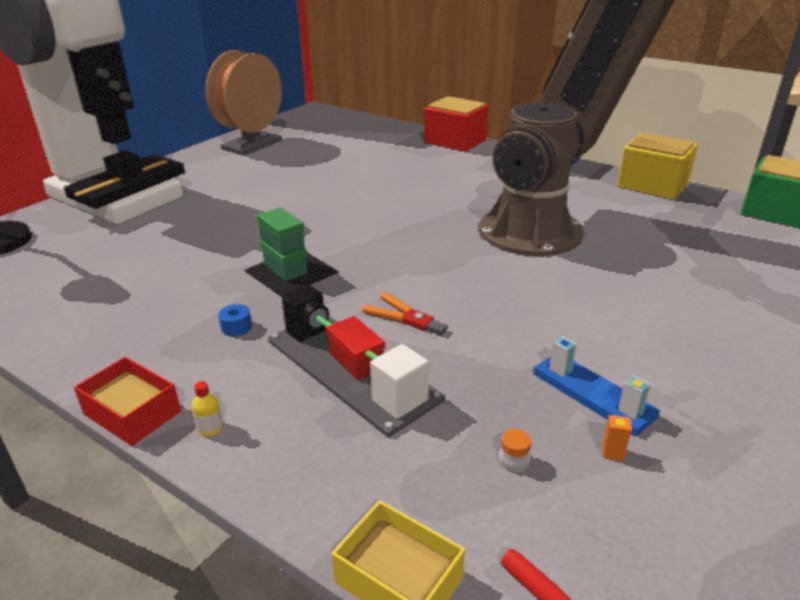

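View pics/t1.png

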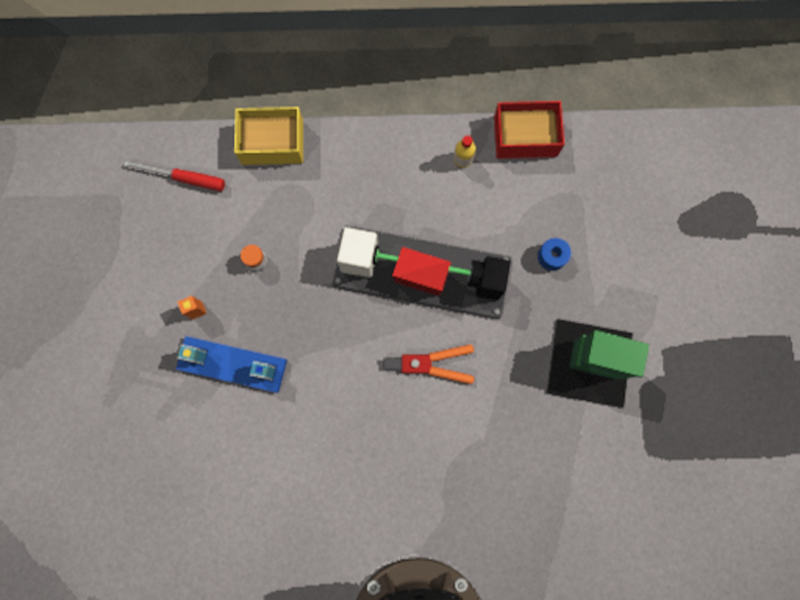

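The sample candidates, in 800×600 top-view pixels, are:
- (188,353): block in the rack's left pocket, with a yellow top.
- (262,370): block in the rack with a blue top, so the spare.
- (190,307): orange block off the rack, the look-alike.

The one at (188,353) fits. The red tin is at (421,268) and the green column's top at (617,353). Next I'll confirm with an enlarged crop.

```bash
python3 - <<'E'
import cv2,numpy as np
a=cv2.imread("pics/scene0.png");b=cv2.imread("pics/top0.png")
def c(im,x,y,w,h): 
    return cv2.resize(im[y:y+h,x:x+w],(400,300),interpolation=cv2.INTER_CUBIC)
# each crop 80x60 -> x5
m=np.vstack([np.hstack([c(b,105,185,80,60),c(a,345,205,80,60)]),np.hstack([c(b,230,140,80,60),c(a,190,190,80,60)])])
cv2.imwrite("pics/m2.png",m)
m=np.vstack([np.hstack([c(b,350,200,80,60),c(a,150,125,80,60)])])
cv2.imwrite("pics/m3.png",m)
E
```

```text
(no output)
```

View pics/m2.png

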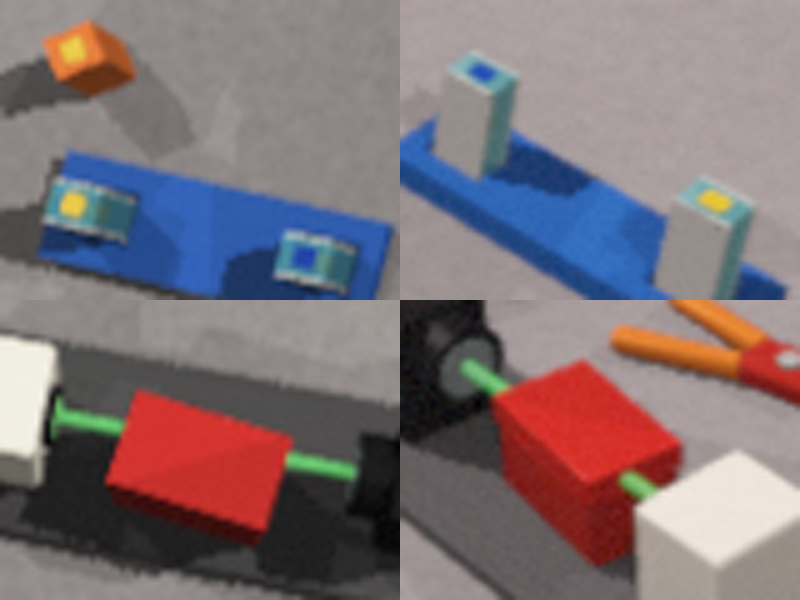

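View pics/m3.png

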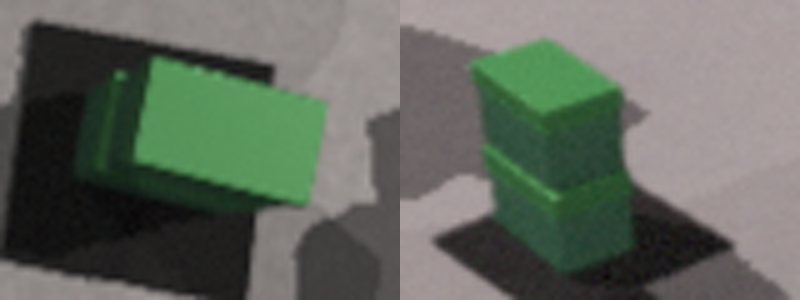

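The crops confirm it: the yellow-topped block in the rack's left pocket is the sample, the blue-topped one is the spare, and the orange one stands off the rack. The corners of the red and green tin tops are readable in both views. Next I'll fit the poses.

```bash
cat >h.py <<'E'
import numpy as np,cv2
from scipy.optimize import least_squares
def proj(K,T,P):
    p=(np.asarray(P)-T[:3,3])@T[:3,:3]; q=p@np.asarray(K).T; return q[:,:2]/q[:,2:]
def ray(K,T,uv,z):
    d=T[:3,:3]@np.linalg.solve(K,[uv[0],uv[1],1.]);t=(z-T[2,3])/d[2];return T[:3,3]+t*d
def rz(a,L):
    c,s=np.cos(a),np.sin(a);return np.asarray(L)@np.array([[c,s],[-s,c]])
def fit(obs,x0,dz=None):
    # obs: list of (K,T,local Nx3,uv Nx2); local in body; x=(x,y,yaw,z)
    def f(x):
        r=[]
        for K,T,L,uv in obs:
            L=np.asarray(L,float);P=np.c_[rz(x[2],L[:,:2])+x[:2],L[:,2]+x[3]]
            r.append((proj(K,T,P)-uv).ravel())
        return np.concatenate(r)
    s=least_squares(f,x0,loss="soft_l1");return s.x,f(s.x)
def box(a,b,z=0):return np.array([[a/2,b/2,z],[a/2,-b/2,z],[-a/2,-b/2,z],[-a/2,b/2,z]])
E
cat >f.py <<'E'
from h import *
S=np.load("scene0.npz");T=np.load("top0.npz")
s=(S["K"],S["cam_to_world"]);t=(T["K"],T["cam_to_world"])
B=box(.092,.056)
def run(n,tu,su):
    tu=np.array(tu);c=ray(*t,tu.mean(0),.1)
    best=None
    for sh in range(2):
      for y in(-.2,1.4,-1.5):
        for fl in range(4):
          x,r=fit([(*t,B,tu),(*s,np.roll(B,fl,0),np.array(su))],[c[0],c[1],y,.1])
          if best is None or (r**2).sum()<best[1]:best=(x,(r**2).sum(),r)
    print(n,best[0][:2].round(4),np.degrees(best[0][2]).round(1),"z",best[0][3].round(4),"res",best[2].round(1))
# B order for top: corners clockwise in image = decreasing y...
run("red",[(258,158),(288.8,167.4),(283,246-140+140.0-80) if 0 else (283,186),(252,176.4)],[(208.8,209.4),(226.6,202),(246.2,219),(227.6,226.8)])
run("green",[(380.4,211),(415.4,220.6),(411.6,241.2),(376.6,232.4)],[(164.4,137.8),(179.2,132.6),(194.2,143),(179.2,148.4)])
def tri(n,a,b):
    f=lambda X:np.r_[proj(*t,[X])[0]-a,proj(*s,[X])[0]-b]
    q=least_squares(f,[.5,.3,.05]);print(n,q.x.round(4),q.fun.round(1))
tri("yel",(119.6,226),(408,245.2));tri("blue",(166,236.4),(361.6,219.4))
for p in [(241,162.6),(301,174)]:print(ray(*t,p,.062))
for p in [(345,227),(511,258),(500,317),(333,283)]:print(ray(*t,(p[0]*.64,p[1]*.64),.012))
E
python3 f.py
```

```text
red [ 0.6088 -0.0245] 3.4 z 0.0647 res [  0.2  -0.3 -10.8 -11.3  -1.7   2.    9.1  13.3  -1.5  10.4   1.8  -0.2
   0.1 -10.9  -1.8   0.1]
green [ 0.445  -0.3409] 7.9 z 0.1174 res [  0.4  -0.3 -13.5 -13.4  -1.2   1.1  12.3  13.5  -2.1   6.6   1.    0.2
   0.5  -6.9  -1.8  -0.2]
yel [0.4705 0.3897 0.063 ] [-0.6  0.2 -0.5  0.1]
blue [0.4388 0.2632 0.0633] [-0.7  0.3 -0.7  0. ]
[0.64090598 0.05470896 0.062     ]
[ 0.60351275 -0.11198926  0.062     ]
[0.70966816 0.11506357 0.012     ]
[ 0.64046949 -0.19607687  0.012     ]
[ 0.52879835 -0.16880312  0.012     ]
[0.60121981 0.13846517 0.012     ]
```

```bash
sed -i 's/(\*t,B,tu)/(*t,np.roll(B,sh,0),tu)/' f.py; python3 f.py|head -8; python3 - <<'E'
import sys
sys.argv=['']
from h import *
E
```

```text
red [ 0.6102 -0.0253] -109.2 z 0.0649 res [-0.8  0.2 -0.2  0.4 -0.2  0.5 -0.9  0.3 -1.  -0.1 -0.4 -0.1 -0.2 -0.2
 -0.6  0.2]
green [ 0.4448 -0.3417] -106.2 z 0.117 res [-0.2  0.5 -0.1 -0.1 -0.2  0.4 -0.6  0.  -1.  -0.  -0.1  0.2  0.1 -0.3
 -0.9 -0.3]
yel [0.4705 0.3897 0.063 ] [-0.6  0.2 -0.5  0.1]
blue [0.4388 0.2632 0.0633] [-0.7  0.3 -0.7  0. ]
[0.64090598 0.05470896 0.062     ]
[ 0.60351275 -0.11198926  0.062     ]
```

Emit:
jog_arm:
  motion:
    - {"offset": [30, 26, 0], "roll": 0.08, "hand": 87}
    - {"offset": [60, 53, 0], "roll": 0.16, "hand": 87}
    - {"offset": [90, 80, 0], "roll": 0.24, "hand": 87}
    - {"offset": [120, 106, 0], "roll": 0.32, "hand": 87}
    - {"offset": [150, 132, 0], "roll": 0.4, "hand": 87}
    - {"offset": [180, 159, 0], "roll": 0.48, "hand": 87}
    - {"offset": [210, 186, 0], "roll": 0.56, "hand": 87}
    - {"offset": [240, 212, 0], "roll": 0.64, "hand": 87}
    - {"offset": [270, 240, 0], "roll": 0.72, "hand": 87}
    - {"offset": [300, 266, 0], "roll": 0.8, "hand": 87}
    - {"offset": [330, 293, 0], "roll": 0.9, "hand": 87}
    - {"offset": [360, 320, 0], "roll": 1.0, "hand": 87}
    - {"offset": [390, 346, 0], "roll": 1.1, "hand": 87}
    - {"offset": [420, 372, 0], "roll": 1.2, "hand": 87}
    - {"offset": [450, 400, 0], "roll": 1.3, "hand": 87}
    - {"offset": [480, 426, 0], "roll": 1.4, "hand": 87}
    - {"offset": [510, 453, 0], "roll": 1.5, "hand": 87}
    - {"offset": [540, 480, 0], "roll": 1.6, "hand": 87}
    - {"offset": [570, 506, 0], "roll": 1.626, "hand": 87}
    - {"offset": [590, 526, 0], "roll": 1.626, "hand": 87}

```text
clock: 1.77
tool_pos: [0.6093, -0.0226, 0.2369]
orientation: [180.0, -0.0, -109.4]
force: [0.9, -0.8, -0.1]
opening: 0.0869
```

```bash
cat >>h.py <<'E'
from scipy.spatial.transform import Rotation as Rn
def wrist(name):
    from plant import ctrl,cams
    o=ctrl.get_obs();s=cams.snapshot("wrist")
    M=np.eye(4);M[:3,:3]=Rn.from_euler("xyz",o["orientation"],degrees=True).as_matrix();M[:3,3]=o["tool_pos"]
    T=M@s["T_tool_cam"];cv2.imwrite(f"pics/{name}.png",s["img"][:,:,::-1]);np.savez(name+".npz",K=s["K"],cam_to_world=T)
    print(name,o["clock"],o["tool_pos"],o["orientation"],o["joint_pos"].round(1),s["T_tool_cam"].round(3).tolist(),s["K"][0]);return s["img"],s["K"],T
E
python3 -c "
from h import *
wrist('w1')"
```

```text
w1 1.7667 [ 0.60934092 -0.0225571   0.2369225 ] [ 1.79966855e+02 -3.89554004e-02 -1.09381551e+02] [ 16.2  14.5  -8.    0.  -67.6 -35.6] [[-0.001, -0.962, -0.275, 0.076], [1.0, -0.0, -0.001, -0.0], [0.001, -0.275, 0.962, -0.145], [0.0, 0.0, 0.0, 1.0]] [289.79982373   0.         253.90238505]
```

View pics/w1.png

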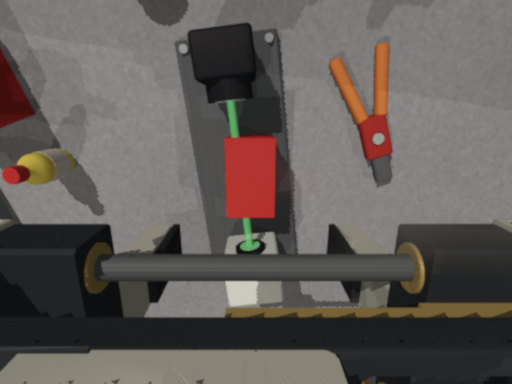

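The wrist view shows the red tin at (250,177), and the beam running from the lens at (231,100) to the lamp port at (249,246). The tin is slightly turned against the beam.

```bash
cat >g.py <<'E'
from h import *
import sys
def load(n):
    W=np.load(n+".npz");return cv2.imread(f"pics/{n}.png"),W["K"],W["cam_to_world"]
def quad(mask):
    cs,_=cv2.findContours(mask,cv2.RETR_EXTERNAL,cv2.CHAIN_APPROX_NONE);c=max(cs,key=cv2.contourArea)
    return cv2.minAreaRect(c),c
def line(mask):
    ys,xs=np.nonzero(mask);return cv2.fitLine(np.c_[xs,ys].astype(np.float32),cv2.DIST_HUBER,0,.01,.01).ravel(),xs,ys
E
python3 - <<'E'
from g import *
im,K,T=load("w1");b,g,r=[im[:,:,i].astype(int) for i in range(3)]
roi=np.zeros(im.shape[:2],np.uint8);roi[110:240,180:320]=1
m=((r>110)&(g<80)&(b<80)).astype(np.uint8)*roi
q,c=quad(m);print(q)
# corners of true contour
P=cv2.boxPoints(q);
for z in(.065,.070):
    X=np.array([ray(K,T,p,z) for p in P]);e=np.roll(X,-1,0)-X
    print(z,X.mean(0),np.linalg.norm(e,axis=1).round(4),np.degrees(np.arctan2(e[:,1],e[:,0])).round(1))
hull=cv2.approxPolyDP(c,4,True).ravel();print(hull)
roi[:]=0;roi[98:250,220:262]=1
gm=((g>120)&(g-r>50)&(g-b>40)).astype(np.uint8)*roi
l,xs,ys=line(gm);print(l,ys.min(),ys.max())
f=lambda y:(l[2]+(y-l[3])*l[0]/l[1],y)
A=ray(K,T,f(ys.min()),.062);B=ray(K,T,f(ys.max()),.062);print(A,B,(A+B)/2,np.linalg.norm(B-A),np.degrees(np.arctan2(*(B-A)[[1,0]])))
# plate screws z .012
for p in [(182,48),(269,38)]:print(ray(K,T,p,.012))
E
```

```text
((250.0, 176.5), (81.0, 52.0), 90.0)
0.065 [ 0.61323141 -0.02530615  0.065     ] [0.0561 0.0932 0.0607 0.0933] [ 160.6   71.8  -19.4 -111. ]
0.07 [ 0.61277713 -0.02638593  0.07      ] [0.0553 0.0918 0.0598 0.0918] [ 160.6   71.8  -19.4 -111. ]
[225 137 226 216 273 217 275 137]
[1.3188164e-01 9.9126548e-01 2.3942439e+02 1.7301648e+02] 101 249
[ 0.60552947 -0.11033503  0.062     ] [0.64380667 0.05860853 0.062     ] [ 0.62466807 -0.02586325  0.062     ] 0.17322548612065047 77.23413665000461
[ 0.64051852 -0.18652512  0.012     ]
[ 0.54163276 -0.1628122   0.012     ]
```

Emit:
jog_arm:
  motion:
    - {"offset": [1, -2, 20], "roll": 0, "hand": 87}
    - {"offset": [2, -4.5, 45], "roll": 0, "hand": 87}
    - {"offset": [2, -4.5, 70], "roll": 0, "hand": 87}
    - {"offset": [2, -4.5, 90], "roll": 0, "hand": 87}
    - {"offset": [2, -4.5, 90], "roll": 0, "hand": 87}
    - {"offset": [2, -4.5, 90], "roll": 0, "hand": 87}

```text
clock: 2.32
tool_pos: [0.6111, -0.0234, 0.1467]
orientation: [179.9, -0.1, -109.2]
force: [0.4, 0.2, 0.9]
opening: 0.0868
```

```bash
python3 - <<'E'
from g import *
wrist("w2")
qs=[]
for n in("w1","w2"):
    im,K,T=load(n);b,g,r=[im[:,:,i].astype(int) for i in range(3)]
    m=((r>110)&(g<80)&(b<80)).astype(np.uint8);m[:60]=0;m[250:]=0;m[:,:150]=0;m[:,330:]=0
    q,c=quad(m);h=cv2.approxPolyDP(c,4,True).reshape(-1,2);print(q,h.ravel())
    qs.append((K,T,np.array(h,float)))
def order(h):
    h=h[np.argsort(h[:,1])];a,b=h[:2],h[2:];return np.r_[a[np.argsort(a[:,0])],b[np.argsort(b[:,0])]]
L=np.array([[1,-1],[1,1],[-1,-1],[-1,1]])*[.046,-.028]*np.array([1,-1])
# image up = tool +x ; right = tool +y ; tool(x,y) -> world flips, do in tool-like frame
for sg in(1,-1):
    Lz=np.c_[L[:,0],sg*L[:,1],np.zeros(4)]
    x,r=fit([(K,T,Lz,order(h)+[.5,.5]*0) for K,T,h in qs],[.61,-.026,np.radians(-109),.07]);print(x[:2],np.degrees(x[2]),x[3],r.round(1))
E
```

```text
w2 2.3167 [ 0.61114211 -0.02335672  0.14671213] [ 1.79870751e+02 -1.04920315e-01 -1.09186440e+02] [ 16.1  18.8 -14.5   0.  -56.9 -35.3] [[-0.001, -0.962, -0.275, 0.076], [1.0, -0.0, -0.001, -0.0], [0.001, -0.275, 0.962, -0.145], [0.0, 0.0, 0.0, 1.0]] [289.79982373   0.         253.90238505]
((250.0, 176.5), (81.0, 52.0), 90.0) [225 137 226 216 273 217 275 137]
((251.0, 196.5), (105.0, 72.0), 90.0) [284 147 215 149 218 249 283 249]Traceback (most recent call last):
  File "<stdin>", line 15, in <module>
ValueError: operands could not be broadcast together with shapes (4,2) (0,)
```

```bash
python3 - <<'E'
from g import *
im,K,T=load("w2");b,g,r=[im[:,:,i].astype(int) for i in range(3)]
m=((r>110)&(g<80)&(b<80)).astype(np.uint8);m[:60]=0;m[:,:150]=0;m[:,330:]=0
for y in(155,165,180,200,220,240,255,265):
    xs=np.nonzero(m[y])[0];
    if len(xs):
        A,B=ray(K,T,(xs[0]-.5,y),.07),ray(K,T,(xs[-1]+.5,y),.07);print(y,xs[0],xs[-1],((A+B)/2).round(4),np.linalg.norm(B-A).round(4))
for x in(225,250,275):
    y=np.nonzero(m[:,x])[0];print(x,y[0],y[-1],ray(K,T,(x,y[0]-.5),.07).round(4),ray(K,T,(x,y[-1]+.5),.07).round(4))
# beam
gm=((g>120)&(g-r>50)&(g-b>40)).astype(np.uint8);gm[:,:200]=0;gm[:,290:]=0;gm[150:]=0
l,xs,ys=line(gm);f=lambda y:(l[2]+(y-l[3])*l[0]/l[1],y)
print(l,ys.min(),ys.max());A,B=ray(K,T,f(ys.min()-.5),.062),ray(K,T,f(ys.max()),.062);print(A,B,np.degrees(np.arctan2(*(B-A)[[1,0]])))
d=(B-A)/np.linalg.norm(B-A);print("lightpath from lens end",A+.085*d)
E
```

```text
155 215 286 [ 0.5999 -0.0638  0.07  ] 0.0554
165 215 286 [ 0.6025 -0.0564  0.07  ] 0.0559
180 216 286 [ 0.6061 -0.045   0.07  ] 0.056
200 217 285 [ 0.6116 -0.0294  0.07  ] 0.0555
220 217 284 [ 0.6176 -0.0133  0.07  ] 0.0558
240 218 284 [0.6232 0.0037 0.07  ] 0.0561
225 149 253 [ 0.6166 -0.0749  0.07  ] [0.6482 0.0082 0.07  ]
250 146 254 [ 0.5978 -0.0708  0.07  ] [0.6285 0.0161 0.07  ]
275 144 253 [ 0.5794 -0.0659  0.07  ] [0.6081 0.0222 0.07  ]
[1.39274508e-01 9.90253806e-01 2.26471664e+02 1.21560425e+02] 97 147
[ 0.60527863 -0.11132966  0.062     ] [ 0.61352444 -0.07398242  0.062     ] 77.54954740435096
lightpath from lens end [ 0.62360423 -0.02832862  0.062     ]
```

Emit:
jog_arm:
  motion:
    - {"offset": [3, -2.5, 15], "roll": 0, "hand": 87}
    - {"offset": [3, -2.5, 35], "roll": 0, "hand": 87}
    - {"offset": [3, -2.5, 55], "roll": 0, "hand": 87}
    - {"offset": [3, -2.5, 75], "roll": 0, "hand": 87}
    - {"offset": [3, -2.5, 92], "roll": 0, "hand": 87}
    - {"offset": [3, -2.5, 103], "roll": 0, "hand": 87}
    - {"offset": [3, -2.5, 107], "roll": 0, "hand": 87}
    - {"offset": [3, -2.5, 107], "roll": 0, "hand": 75}
    - {"offset": [3, -2.5, 107], "roll": 0, "hand": 66}
    - {"offset": [3, -2.5, 107], "roll": 0, "hand": 58}
    - {"offset": [3, -2.5, 107], "roll": 0, "hand": 50}
    - {"offset": [3, -2.5, 107], "roll": 0, "hand": 50}
    - {"offset": [3, -2.5, 107], "roll": 0, "hand": 50}
    - {"offset": [3, -2.5, 107], "roll": 0, "hand": 50}
    - {"offset": [3, -2.5, 107], "roll": 0, "hand": 50}
    - {"offset": [3, -2.5, 107], "roll": 0, "hand": 50}

```text
clock: 3.7
tool_pos: [0.6134, -0.0267, 0.0413]
orientation: [-180.0, 0.0, -109.2]
force: [-2.0, 0.8, 5.8]
opening: 0.0557
```

Emit:
jog_arm:
  motion:
    - {"offset": [0, 0, -5], "roll": 0, "hand": 50}
    - {"offset": [0, 0, -15], "roll": 0, "hand": 50}
    - {"offset": [0, 0, -35], "roll": 0, "hand": 50}
    - {"offset": [0, 0, -60], "roll": 0, "hand": 50}
    - {"offset": [0, 0, -85], "roll": 0, "hand": 50}
    - {"offset": [2, 1, -110], "roll": 0, "hand": 50}
    - {"offset": [10, 4, -135], "roll": -0.01, "hand": 50}
    - {"offset": [28, 8, -160], "roll": -0.02, "hand": 50}
    - {"offset": [48, 13, -185], "roll": -0.03, "hand": 50}
    - {"offset": [70, 18, -208], "roll": -0.04, "hand": 50}
    - {"offset": [95, 24, -230], "roll": -0.05, "hand": 50}
    - {"offset": [120, 30, -245], "roll": -0.052, "hand": 50}
    - {"offset": [145, 37, -254], "roll": -0.052, "hand": 50}
    - {"offset": [170, 44, -259], "roll": -0.052, "hand": 50}
    - {"offset": [193, 50, -259], "roll": -0.052, "hand": 50}
    - {"offset": [213, 55, -259], "roll": -0.052, "hand": 50}
    - {"offset": [229, 59, -259], "roll": -0.052, "hand": 50}
    - {"offset": [238, 61, -259], "roll": -0.052, "hand": 50}
    - {"offset": [238, 61, -259], "roll": -0.052, "hand": 50}
    - {"offset": [238, 61, -259], "roll": -0.052, "hand": 50}

```text
clock: 5.37
tool_pos: [0.4772, -0.2316, 0.2999]
orientation: [-180.0, 0.0, -106.3]
force: [0.4, 0.4, -2.5]
opening: 0.056
```

```bash
python3 -c "
from h import *
wrist('w3')"
```

```text
w3 5.3667 [ 0.47719462 -0.23159183  0.2998562 ] [-1.79978477e+02  1.63704808e-02 -1.06274595e+02] [ -4.7   4.8 -11.7  -0.  -73.5 -11.6] [[-0.001, -0.962, -0.275, 0.076], [1.0, -0.0, -0.001, 0.0], [0.001, -0.275, 0.962, -0.145], [0.0, 0.0, 0.0, 1.0]] [289.79982373   0.         253.90238505]
```

View pics/w3.png

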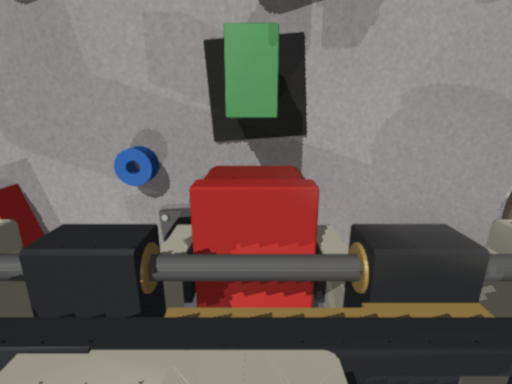

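The wrist view shows the upper green top spanning (224..279, 24..117) and the held red tin's front top edge at about row 181, columns 192–316, square in the jaws.

```bash
cat >gr.py <<'E'
from g import *
def green(n,zs=(.117,.122),lo=0,hi=160):
    im,K,T=load(n);b,g,r=[im[:,:,i].astype(int) for i in range(3)]
    m=((g>100)&(g-r>50)&(g-b>40)).astype(np.uint8);m[:lo]=0;m[hi:]=0
    q,c=quad(m);h=cv2.approxPolyDP(c,4,True).reshape(-1,2);print(h.tolist())
    m=cv2.drawContours(np.zeros_like(m),[c],-1,1,-1)
    ys=np.arange(c[:,0,1].min()+6,c[:,0,1].max()-5,4)
    for z in zs:
        A=np.array([ray(K,T,(np.nonzero(m[y])[0][0]-.5,y),z) for y in ys]);B=np.array([ray(K,T,(np.nonzero(m[y])[0][-1]+.5,y),z) for y in ys])
        M=(A+B)/2;d=cv2.fitLine(M[:,:2].astype(np.float32),cv2.DIST_HUBER,0,.01,.01).ravel()
        v=d[:2]*np.sign(-d[1]);n_=np.array([-v[1],v[0]])
        da=[np.degrees(np.arctan2(*cv2.fitLine(P[:,:2].astype(np.float32),cv2.DIST_L2,0,.01,.01).ravel()[[1,0]])) for P in(A,B)]
        w=np.abs((B-A)[:,:2]@n_).mean()
        xs=np.arange(np.nonzero(m[ys[0]])[0][0]+8,np.nonzero(m[ys[0]])[0][-1]-7,4)
        F=np.array([ray(K,T,(x,np.nonzero(m[:,x])[0][0]-.5),z) for x in xs]);N=np.array([ray(K,T,(x,np.nonzero(m[:,x])[0][-1]+.5),z) for x in xs])
        sf=((F[:,:2]-d[2:])@v).mean();sn=((N[:,:2]-d[2:])@v).mean()
        print(z,"ctr",(d[2:]+v*(sf+sn)/2).round(4),"yaw",np.degrees(np.arctan2(v[1],v[0])).round(2),np.round(da,1),"w",w.round(4),"l",(sf-sn).round(4))
E
python3 - <<'E'
from gr import *
green("w3")
im,K,T=load("w3");b,g,r=[im[:,:,i].astype(int) for i in range(3)]
from plant import ctrl
o=ctrl.get_obs();M=T  # tool coords of held tin top edges
import numpy as np
Tt=np.eye(4);Tt[:3,:3]=Rn.from_euler("xyz",o["orientation"],degrees=True).as_matrix();Tt[:3,3]=o["tool_pos"]
# top front edge: brightness step along columns
gray=r
for x in range(200,310,20):
    col=cv2.GaussianBlur(im[:,:,2],(1,5),0)[155:200,x].astype(int);print(x,col[::2].tolist())
m=((r>90)&(g<60)).astype(np.uint8)
for y in(190,200,215,230):
    xs=np.nonzero(m[y,150:350])[0]+150;e=[np.linalg.inv(Tt)@np.r_[ray(K,T,(u,y),.3287),1] for u in(xs[0]-.5,xs[-1]+.5)];print(y,xs[0],xs[-1],np.round(e,4)[:,:2].tolist())
E
```

```text
[[225, 24], [226, 115], [275, 116], [277, 24]]
0.117 ctr [ 0.4486 -0.3413] yaw -106.47 [72.9 73.8] w 0.0549 l 0.0909
0.122 ctr [ 0.4487 -0.3408] yaw -106.47 [72.9 73.8] w 0.0541 l 0.0896
200 [140, 141, 140, 140, 140, 138, 138, 139, 140, 137, 137, 133, 134, 140, 143, 148, 167, 170, 163, 163, 162, 162, 162]
220 [140, 140, 140, 141, 140, 130, 119, 118, 120, 121, 121, 124, 134, 141, 143, 149, 166, 170, 164, 162, 162, 162, 163]
240 [139, 138, 139, 140, 137, 128, 120, 119, 120, 122, 122, 124, 133, 141, 144, 148, 166, 169, 164, 163, 163, 163, 162]
260 [85, 86, 88, 91, 103, 115, 119, 120, 121, 122, 122, 124, 134, 142, 143, 149, 166, 169, 163, 162, 162, 162, 162]
280 [86, 88, 86, 85, 87, 101, 117, 120, 120, 122, 123, 125, 134, 142, 143, 148, 165, 168, 163, 162, 162, 162, 162]
300 [86, 85, 88, 87, 88, 89, 90, 90, 94, 99, 107, 118, 133, 142, 143, 148, 164, 167, 161, 161, 161, 161, 161]
190 190 317 [[0.0437, -0.0267], [0.0436, 0.0267]]
200 191 317 [[0.0393, -0.0266], [0.0392, 0.027]]
215 191 316 [[0.0325, -0.027], [0.0325, 0.027]]
230 193 316 [[0.0256, -0.0265], [0.0255, 0.0274]]
```

Emit:
jog_arm:
  motion:
    - {"offset": [5, -1, 0], "roll": 0, "hand": 50}
    - {"offset": [15, -2, 15], "roll": 0.0, "hand": 50}
    - {"offset": [25, -3, 35], "roll": 0.003, "hand": 50}
    - {"offset": [32, -3, 52], "roll": 0.003, "hand": 50}
    - {"offset": [35, -3, 60], "roll": 0.003, "hand": 50}
    - {"offset": [35, -3, 60], "roll": 0.003, "hand": 50}
    - {"offset": [35, -3, 60], "roll": 0.003, "hand": 50}
    - {"offset": [35, -3, 60], "roll": 0.003, "hand": 50}

```text
clock: 6.08
tool_pos: [0.4713, -0.2658, 0.2407]
orientation: [-179.9, -0.0, -106.3]
force: [-0.0, 0.1, -1.4]
opening: 0.056
```

```bash
python3 - <<'E'
from gr import *
wrist("w4");green("w4",zs=(.119,.122,.125),hi=190)
im=cv2.imread("pics/w4.png");c=im[:,150:350];print(im[20:120:4,250].tolist()[::3])
E
```

```text
w4 6.0833 [ 0.47134338 -0.26583604  0.24069943] [-1.79911913e+02 -1.35492646e-02 -1.06347462e+02] [ -8.6   7.8 -16.1   0.  -66.1  -7.7] [[-0.001, -0.962, -0.275, 0.076], [1.0, -0.0, -0.001, 0.0], [0.001, -0.275, 0.962, -0.145], [0.0, 0.0, 0.0, 1.0]] [289.79982373   0.         253.90238505]
[[224, 50], [226, 156], [283, 155], [286, 50]]
0.119 ctr [ 0.4488 -0.3413] yaw -106.58 [73.4 73.6] w 0.0541 l 0.0902
0.122 ctr [ 0.4488 -0.3413] yaw -106.58 [73.4 73.6] w 0.0535 l 0.0892
0.125 ctr [ 0.4488 -0.3413] yaw -106.58 [73.4 73.6] w 0.0529 l 0.0882
[[143, 143, 147], [143, 144, 148], [128, 130, 133], [86, 135, 81], [85, 133, 79], [84, 131, 77], [93, 147, 87], [91, 145, 84], [91, 144, 84]]
```

Emit:
jog_arm:
  motion:
    - {"offset": [6, 0, 0], "roll": 0.003, "hand": 50}
    - {"offset": [20, 0, 0], "roll": 0.003, "hand": 50}
    - {"offset": [38, 0, 0], "roll": 0.003, "hand": 50}
    - {"offset": [56, 0, 5], "roll": 0.003, "hand": 50}
    - {"offset": [70, 0, 15], "roll": 0.003, "hand": 50}
    - {"offset": [77, 0.3, 28], "roll": 0.003, "hand": 50}
    - {"offset": [79, 0.3, 42], "roll": 0.003, "hand": 50}
    - {"offset": [79, 0.3, 55], "roll": 0.003, "hand": 50}
    - {"offset": [79, 0.3, 65], "roll": 0.003, "hand": 50}
    - {"offset": [79, 0.3, 70], "roll": 0.003, "hand": 50}
    - {"offset": [79, 0.3, 70], "roll": 0.003, "hand": 50}
    - {"offset": [79, 0.3, 70], "roll": 0.003, "hand": 50}
    - {"offset": [79, 0.3, 70], "roll": 0.003, "hand": 50}

```text
clock: 7.22
tool_pos: [0.4485, -0.3418, 0.1705]
orientation: [-179.9, -0.0, -106.5]
force: [-0.7, 0.1, -2.0]
opening: 0.0558
```

```bash
python3 - <<'E'
from h import *
from plant import cams,ctrl
wrist("w5")
s=cams.snapshot("scene");im=s["img"][:,:,::-1]
t=cams.snapshot("top")["img"][:,:,::-1]
np.savez("st5.npz",s=im,t=t)
c=lambda im,x,y,w,h:cv2.resize(im[y:y+h,x:x+w],(400,400),interpolation=cv2.INTER_CUBIC)
cv2.imwrite("pics/st5.png",np.hstack([c(im,130,70,100,100),c(t,350,180,80,80)]))
for i in range(3):o=ctrl.get_obs();print(o["tool_pos"],o["force"])
E
```

```text
w5 7.2167 [ 0.44849311 -0.34180483  0.17050295] [-1.79921333e+02 -2.14097099e-02 -1.06525851e+02] [-17.4  13.2 -19.    0.  -57.7   0.9] [[-0.001, -0.962, -0.275, 0.076], [1.0, -0.0, -0.001, 0.0], [0.001, -0.275, 0.962, -0.145], [0.0, 0.0, 0.0, 1.0]] [289.79982373   0.         253.90238505]
[ 0.44829582 -0.34170994  0.17031826] [ 0.06658094  0.08901067 -3.09489257]
[ 0.44829582 -0.34170994  0.17031826] [ 0.06658094  0.08901067 -3.09489257]
[ 0.44829582 -0.34170994  0.17031826] [ 0.06658094  0.08901067 -3.09489257]
```

View pics/st5.png

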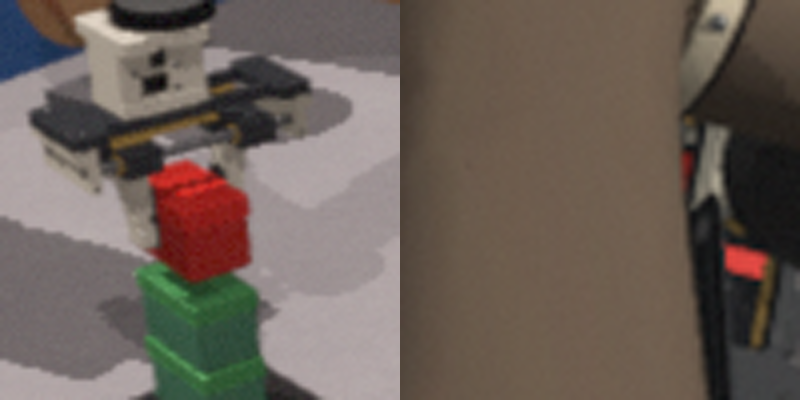

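Seen from the scene camera, the red tin hangs squarely above the green column with a gap of about 19 mm. Its front edge at (197,283) lines up with the green one at (200,312).

Emit:
jog_arm:
  motion:
    - {"offset": [0, 0, 4], "roll": 0, "hand": 50}
    - {"offset": [0, 0, 9], "roll": 0, "hand": 50}
    - {"offset": [0, 0, 13], "roll": 0, "hand": 50}
    - {"offset": [0, 0, 15], "roll": 0, "hand": 50}
    - {"offset": [0, 0, 15.5], "roll": 0, "hand": 50}
    - {"offset": [0, 0, 16], "roll": 0, "hand": 50}
    - {"offset": [0, 0, 16], "roll": 0, "hand": 50}

```text
clock: 7.95
tool_pos: [0.4479, -0.3417, 0.1535]
orientation: [180.0, -0.0, -106.6]
force: [0.1, -0.0, -2.9]
opening: 0.0561
```

Emit:
jog_arm:
  motion:
    - {"offset": [0, 0, 0.5], "roll": 0, "hand": 50}
    - {"offset": [0, 0, 1], "roll": 0, "hand": 50}
    - {"offset": [0, 0, 1], "roll": 0, "hand": 50}

```text
clock: 8.2
tool_pos: [0.4479, -0.3417, 0.1526]
orientation: [-180.0, 0.0, -106.6]
force: [-0.4, 0.3, -2.2]
opening: 0.0558
```

Emit:
jog_arm:
  motion:
    - {"offset": [0, 0, 0.5], "roll": 0, "hand": 50}
    - {"offset": [0, 0, 1], "roll": 0, "hand": 50}
    - {"offset": [0, 0, 1], "roll": 0, "hand": 50}

```text
clock: 8.45
tool_pos: [0.4478, -0.3416, 0.1515]
orientation: [180.0, 0.0, -106.6]
force: [-0.2, 0.2, -1.5]
opening: 0.0559
```

Emit:
jog_arm:
  motion:
    - {"offset": [-0.3, -0.6, 0], "roll": 0, "hand": 50}
    - {"offset": [-0.3, -0.6, 0.4], "roll": 0, "hand": 50}
    - {"offset": [-0.3, -0.6, 0.4], "roll": 0, "hand": 50}
    - {"offset": [-0.3, -0.6, 0.4], "roll": 0, "hand": 50}

```text
clock: 8.78
tool_pos: [0.4487, -0.3416, 0.1513]
orientation: [-180.0, -0.0, -106.6]
force: [-0.7, -0.1, -1.2]
opening: 0.0558
```

Emit:
jog_arm:
  motion:
    - {"offset": [0, 0, 0.5], "roll": 0, "hand": 50}
    - {"offset": [0, 0, 0.5], "roll": 0, "hand": 50}
    - {"offset": [0, 0, 0.5], "roll": 0, "hand": 50}

```text
clock: 9.03
tool_pos: [0.4487, -0.3416, 0.1513]
orientation: [-180.0, -0.0, -106.6]
force: [-1.1, 2.3, 4.7]
opening: 0.0561
```

Emit:
jog_arm:
  motion:
    - {"offset": [0, 0, 0.0], "roll": 0, "hand": 57}
    - {"offset": [0, 0, 0], "roll": 0, "hand": 60}
    - {"offset": [0, 0, 0], "roll": 0, "hand": 66}
    - {"offset": [0, 0, 0], "roll": 0, "hand": 74}
    - {"offset": [0, 0, 0], "roll": 0, "hand": 80}
    - {"offset": [0, 0, 0], "roll": 0, "hand": 80}
    - {"offset": [0, 0, 0], "roll": 0, "hand": 80}

```text
clock: 9.62
tool_pos: [0.4485, -0.3415, 0.1506]
orientation: [180.0, -0.0, -106.6]
force: [-0.8, 0.6, 0.3]
opening: 0.0791
```

Emit:
jog_arm:
  motion:
    - {"offset": [0, 0, -4], "roll": 0, "hand": 80}
    - {"offset": [0, 0, -12], "roll": 0, "hand": 80}
    - {"offset": [0, 0, -25], "roll": 0, "hand": 80}
    - {"offset": [0, 0, -45], "roll": 0, "hand": 80}
    - {"offset": [0, 0, -70], "roll": 0, "hand": 80}
    - {"offset": [0, 0, -95], "roll": 0, "hand": 80}
    - {"offset": [-15, 0, -115], "roll": 0, "hand": 80}
    - {"offset": [-40, 0, -130], "roll": 0, "hand": 80}
    - {"offset": [-65, 0, -140], "roll": 0, "hand": 80}
    - {"offset": [-85, 0, -145], "roll": 0, "hand": 80}
    - {"offset": [-95, 0, -148], "roll": 0, "hand": 80}
    - {"offset": [-100, 0, -150], "roll": 0, "hand": 80}
    - {"offset": [-100, 0, -150], "roll": 0, "hand": 80}
    - {"offset": [-100, 0, -150], "roll": 0, "hand": 80}
    - {"offset": [-100, 0, -150], "roll": 0, "hand": 80}

```text
clock: 10.87
tool_pos: [0.4766, -0.2463, 0.3002]
orientation: [180.0, -0.0, -106.6]
force: [0.2, 0.1, -0.1]
opening: 0.0799
```

```bash
python3 - <<'E'
from g import *
from plant import cams
im,K,T=wrist("w6");im=im[:,:,::-1]
s=cams.snapshot("scene")["img"][:,:,::-1]
c=lambda im,x,y,w,h:cv2.resize(im[y:y+h,x:x+w],(400,400),interpolation=cv2.INTER_CUBIC)
cv2.imwrite("pics/st6.png",np.hstack([c(s,130,90,100,100),c(im,170,0,160,160)]))
b,g,r=[im[:,:,i].astype(int) for i in range(3)]
m=((r>110)&(g<80)&(b<80)).astype(np.uint8);m[230:]=0;m[:,:150]=0;m[:,350:]=0
q,cc=quad(m);h=cv2.approxPolyDP(cc,4,True).reshape(-1,2);print(q,h.tolist())
X=np.array([ray(K,T,p,.18) for p in h]);print(X.round(4).tolist(),X.mean(0))
E
```

```text
w6 10.8667 [ 0.47664361 -0.24627116  0.30024153] [ 1.79950276e+02 -1.29806098e-02 -1.06589472e+02] [ -6.4   5.4 -11.    0.  -73.7 -10.2] [[-0.001, -0.962, -0.275, 0.076], [1.0, -0.0, -0.001, 0.0], [0.001, -0.275, 0.962, -0.145], [0.0, 0.0, 0.0, 1.0]] [289.79982373   0.         253.90238505]
((253.0, 80.0), (112.0, 66.0), 90.0) [[286, 24], [221, 25], [224, 136], [284, 135]]
[[0.4107, -0.3755, 0.18], [0.4619, -0.39, 0.18], [0.4876, -0.3042, 0.18], [0.4354, -0.2895, 0.18]] [ 0.4489359  -0.33981668  0.18      ]
```

View pics/st6.png

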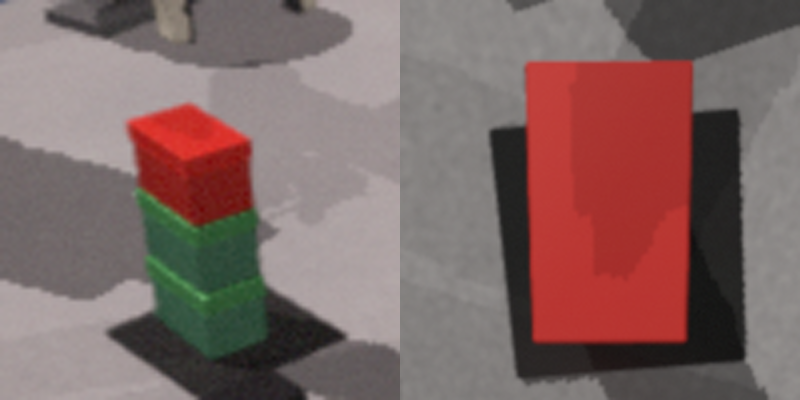

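The red tin is flush on the column in both views: scene edges at about x=128, 137 and 147 are evenly stepped, and from the wrist the top is square. Next is the rack.

Emit:
jog_arm:
  motion:
    - {"offset": [-8, 2, 0], "roll": 0, "hand": 80}
    - {"offset": [-26, 8, 0], "roll": 0, "hand": 80}
    - {"offset": [-54, 16, 0], "roll": -0.01, "hand": 80}
    - {"offset": [-86, 26, 0], "roll": -0.01, "hand": 80}
    - {"offset": [-120, 36, 0], "roll": -0.01, "hand": 80}
    - {"offset": [-155, 47, 0], "roll": -0.02, "hand": 80}
    - {"offset": [-190, 58, 0], "roll": -0.02, "hand": 80}
    - {"offset": [-225, 69, 0], "roll": -0.02, "hand": 80}
    - {"offset": [-260, 79, 0], "roll": -0.03, "hand": 80}
    - {"offset": [-295, 90, 0], "roll": -0.03, "hand": 80}
    - {"offset": [-330, 101, 0], "roll": -0.03, "hand": 80}
    - {"offset": [-365, 111, 0], "roll": -0.04, "hand": 75}
    - {"offset": [-400, 122, 0], "roll": -0.04, "hand": 70}
    - {"offset": [-435, 133, 0], "roll": -0.04, "hand": 65}
    - {"offset": [-470, 143, 10], "roll": -0.044, "hand": 60}
    - {"offset": [-505, 154, 20], "roll": -0.044, "hand": 55}
    - {"offset": [-540, 165, 30], "roll": -0.044, "hand": 50}
    - {"offset": [-570, 174, 40], "roll": -0.044, "hand": 46}
    - {"offset": [-592, 181, 46], "roll": -0.044, "hand": 46}
    - {"offset": [-606, 185, 50], "roll": -0.044, "hand": 46}

```text
clock: 12.63
tool_pos: [0.4717, 0.39, 0.2489]
orientation: [180.0, -0.1, -104.0]
force: [-0.4, 0.2, 1.2]
opening: 0.0464
```

Emit:
jog_arm:
  motion:
    - {"offset": [0, 0, 0], "roll": 0, "hand": 46}
    - {"offset": [0, 0, 0], "roll": 0, "hand": 46}
    - {"offset": [0, 0, 0], "roll": 0, "hand": 46}

```text
clock: 12.88
tool_pos: [0.4725, 0.3872, 0.2509]
orientation: [-180.0, -0.0, -104.1]
force: [-0.1, 0.3, 0.8]
opening: 0.0458
```

```bash
python3 -c "
from h import *
im,K,T=wrist('w7')
cv2.imwrite('pics/w7c.png',cv2.resize(im[50:310,100:400,::-1],None,fx=2.2,fy=2.2,interpolation=cv2.INTER_CUBIC))"
```

```text
w7 12.8833 [0.47249595 0.38719621 0.25091136] [-1.79995637e+02 -8.68942674e-03 -1.04063633e+02] [ 57.6  14.1  -6.7   0.  -69.2 -71.7] [[-0.001, -0.962, -0.275, 0.076], [1.0, -0.0, -0.001, 0.0], [0.001, -0.275, 0.962, -0.145], [0.0, 0.0, 0.0, 1.0]] [289.79982373   0.         253.90238505]
```

View pics/w7c.png

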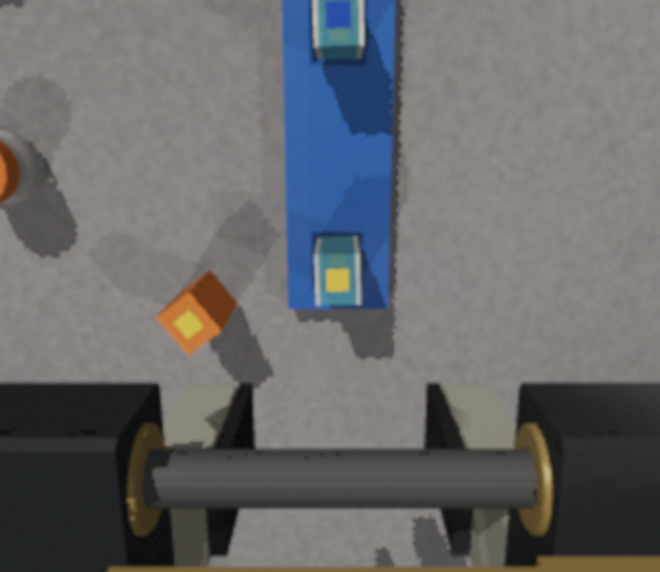

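The wrist crop shows the yellow-topped sample centred at full-image pixel (253.6,177.3), aligned with the jaws. The orange look-alike is at (186,197), off the rack, and the blue spare is at (254,57).

```bash
python3 - <<'E'
from g import *
im,K,T=load("w7");b,g,r=[im[:,:,i].astype(int) for i in range(3)]
m=((r>150)&(g>130)&(b<120)).astype(np.uint8);m[:,:230]=0;m[:,280:]=0;m[220:]=0;m[:150]=0
q,c=quad(m);print(q)
ys,xs=np.nonzero(m);u=(xs.mean(),ys.mean());print(u)
for z in(.063,.066):print(z,ray(K,T,u,z))
B=((b>120)&(r<70)&(g<100)&(b-g>60)).astype(np.uint8);B[:48]=0;B[64:]=0;B[:,:246]=0;B[:,264:]=0
ys,xs=np.nonzero(B);ub=(xs.mean(),ys.mean());print(ub,ray(K,T,ub,.066));d=ray(K,T,u,.066)-ray(K,T,ub,.066);print(np.linalg.norm(d),np.degrees(np.arctan2(d[1],d[0])))
for y in(170,175,180,185):print(y,[(x,im[y,x].tolist()) for x in list(range(239,247))+list(range(261,270))])
E
```

```text
((253.0, 176.5), (9.0, 10.0), 90.0)
(np.float64(253.0), np.float64(176.58333333333334))
0.063 [0.4738705  0.38757265 0.063     ]
0.066 [0.47369183 0.38690946 0.066     ]
(np.float64(253.2608695652174), np.float64(55.869565217391305)) [0.44182401 0.26161955 0.066     ]
0.12927923228109256 75.72927965638448
170 [(239, [154, 89, 50]), (240, [152, 88, 48]), (241, [135, 79, 48]), (242, [131, 107, 94]), (243, [161, 161, 157]), (244, [163, 165, 153]), (245, [147, 145, 112]), (246, [148, 134, 81]), (261, [155, 154, 129]), (262, [168, 171, 163]), (263, [143, 142, 138]), (264, [94, 77, 68]), (265, [79, 51, 37]), (266, [87, 53, 35]), (267, [112, 66, 42]), (268, [145, 85, 50]), (269, [159, 94, 54])]
175 [(239, [153, 89, 47]), (240, [152, 88, 48]), (241, [134, 78, 44]), (242, [123, 95, 80]), (243, [157, 157, 154]), (244, [166, 169, 159]), (245, [150, 150, 120]), (246, [147, 136, 84]), (261, [151, 150, 123]), (262, [165, 170, 162]), (263, [143, 142, 138]), (264, [102, 80, 70]), (265, [100, 61, 39]), (266, [105, 63, 39]), (267, [107, 63, 40]), (268, [109, 64, 40]), (269, [127, 75, 45])]
180 [(239, [161, 95, 49]), (240, [160, 94, 49]), (241, [150, 86, 45]), (242, [135, 91, 70]), (243, [160, 156, 153]), (244, [171, 175, 169]), (245, [154, 155, 133]), (246, [143, 133, 84]), (261, [145, 141, 107]), (262, [164, 167, 158]), (263, [151, 151, 147]), (264, [113, 98, 89]), (265, [100, 62, 42]), (266, [105, 61, 38]), (267, [105, 61, 38]), (268, [106, 62, 38]), (269, [106, 63, 39])]
185 [(239, [162, 94, 48]), (240, [162, 94, 50]), (241, [162, 94, 49]), (242, [163, 102, 68]), (243, [170, 147, 134]), (244, [176, 174, 169]), (245, [168, 162, 143]), (246, [164, 144, 90]), (261, [153, 144, 106]), (262, [167, 168, 157]), (263, [158, 155, 149]), (264, [127, 105, 92]), (265, [108, 66, 43]), (266, [105, 60, 34]), (267, [106, 61, 35]), (268, [105, 60, 36]), (269, [105, 60, 36])]
```

Emit:
jog_arm:
  motion:
    - {"offset": [0, 0, 8], "roll": 0, "hand": 40}
    - {"offset": [0, -1, 28], "roll": 0, "hand": 40}
    - {"offset": [0, -1.2, 55], "roll": 0, "hand": 40}
    - {"offset": [0, -1.2, 85], "roll": 0, "hand": 40}
    - {"offset": [0, -1.2, 112], "roll": 0, "hand": 40}
    - {"offset": [0, -1.2, 132], "roll": 0, "hand": 40}
    - {"offset": [0, -1.2, 140], "roll": 0, "hand": 40}
    - {"offset": [0, -1.2, 140], "roll": 0, "hand": 40}
    - {"offset": [0, -1.2, 140], "roll": 0, "hand": 40}

```text
clock: 13.68
tool_pos: [0.474, 0.3875, 0.1114]
orientation: [-180.0, 0.0, -104.1]
force: [-0.6, -0.1, 0.2]
opening: 0.0402
```

```bash
python3 -c "
from h import *
im,K,T=wrist('w8')
b=im[130:330,170:340,::-1]
cv2.imwrite('pics/w8c.png',cv2.resize(b,None,fx=3,fy=3,interpolation=cv2.INTER_CUBIC))
im=im.astype(int);r,g,b=im[...,0],im[...,1],im[...,2]
m=(r>150)&(g>130)&(b<120);m[:,:220]=0;m[:,290:]=0
ys,xs=np.nonzero(m);print(xs.mean(),ys.mean(),ys.min(),ys.max(),ray(K,T,(xs.mean(),ys.mean()),.066))"
```

```text
w8 13.6833 [0.47402894 0.38747141 0.11135884] [-1.79971821e+02  1.69754870e-02 -1.04051910e+02] [ 57.5  20.8 -16.8   0.  -52.4 -71.6] [[-0.001, -0.962, -0.275, 0.076], [1.0, -0.0, -0.001, 0.0], [0.001, -0.275, 0.962, -0.145], [0.0, 0.0, 0.0, 1.0]] [289.79982373   0.         253.90238505]
254.44194756554307 219.76404494382024 212 228 [0.47356505 0.38679823 0.066     ]
```

View pics/w8c.png

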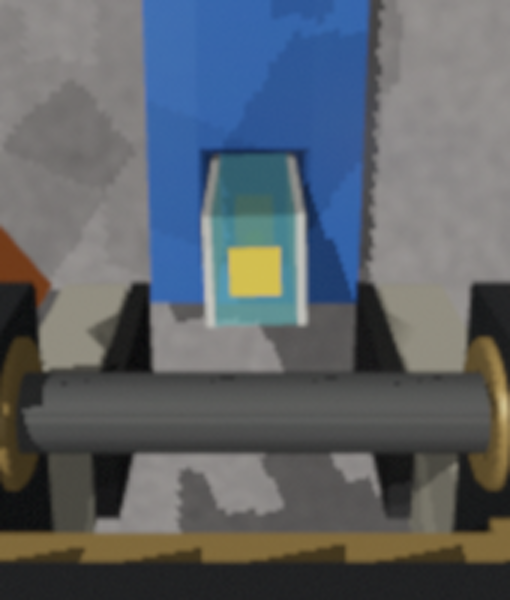

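The sample sits between the open fingers, turned about 2.4° against the jaws: its edge runs (203,215)→(208,325) in the crop. I'll match that turn before closing.

Emit:
jog_arm:
  motion:
    - {"offset": [0.7, 0, 5], "roll": -0.04, "hand": 40}
    - {"offset": [0.7, 0, 18], "roll": -0.04, "hand": 40}
    - {"offset": [0.7, 0, 36], "roll": -0.04, "hand": 40}
    - {"offset": [0.7, 0, 54], "roll": -0.04, "hand": 40}
    - {"offset": [0.7, 0, 66], "roll": -0.04, "hand": 40}
    - {"offset": [0.7, 0, 72], "roll": -0.04, "hand": 40}
    - {"offset": [0.7, 0, 73], "roll": -0.04, "hand": 40}
    - {"offset": [0.7, 0, 73], "roll": -0.04, "hand": 36}
    - {"offset": [0.7, 0, 73], "roll": -0.04, "hand": 31}
    - {"offset": [0.7, 0, 73], "roll": -0.04, "hand": 27}
    - {"offset": [0.7, 0, 73], "roll": -0.04, "hand": 24}
    - {"offset": [0.7, 0, 73], "roll": -0.04, "hand": 20}
    - {"offset": [0.7, 0, 73], "roll": -0.04, "hand": 20}
    - {"offset": [0.7, 0, 73], "roll": -0.04, "hand": 20}
    - {"offset": [0.7, 0, 73], "roll": -0.04, "hand": 20}
    - {"offset": [0.7, 0, 73], "roll": -0.04, "hand": 20}

```text
clock: 15.07
tool_pos: [0.4737, 0.3874, 0.0384]
orientation: [-180.0, 0.1, -101.7]
force: [-2.1, -0.2, 5.6]
opening: 0.0241
```

Emit:
jog_arm:
  motion:
    - {"offset": [0, 0, -3], "roll": 0, "hand": 20}
    - {"offset": [0, 0, -10], "roll": 0, "hand": 20}
    - {"offset": [0, 0, -25], "roll": 0, "hand": 20}
    - {"offset": [0, 0, -50], "roll": 0, "hand": 20}
    - {"offset": [0, 0, -75], "roll": 0, "hand": 20}
    - {"offset": [5, -4, -100], "roll": 0, "hand": 20}
    - {"offset": [20, -15, -125], "roll": 0, "hand": 20}
    - {"offset": [42, -31, -150], "roll": 0.016, "hand": 20}
    - {"offset": [68, -51, -172], "roll": 0.016, "hand": 20}
    - {"offset": [98, -73, -190], "roll": 0.016, "hand": 20}
    - {"offset": [130, -97, -202], "roll": 0.016, "hand": 20}
    - {"offset": [162, -121, -210], "roll": 0.016, "hand": 20}
    - {"offset": [194, -145, -212], "roll": 0.016, "hand": 20}
    - {"offset": [226, -169, -212], "roll": 0.016, "hand": 20}
    - {"offset": [258, -193, -212], "roll": 0.016, "hand": 20}
    - {"offset": [290, -217, -212], "roll": 0.016, "hand": 20}
    - {"offset": [320, -239, -212], "roll": 0.016, "hand": 20}
    - {"offset": [345, -258, -212], "roll": 0.016, "hand": 20}
    - {"offset": [364, -272, -212], "roll": 0.016, "hand": 20}
    - {"offset": [376, -281, -212], "roll": 0.016, "hand": 20}

```text
clock: 16.73
tool_pos: [0.6723, -0.0411, 0.2495]
orientation: [180.0, -0.0, -102.8]
force: [-0.4, 1.4, -1.0]
opening: 0.0235
```

Emit:
jog_arm:
  motion:
    - {"offset": [0, 0, 0], "roll": 0, "hand": 20}
    - {"offset": [0, 0, 0], "roll": 0, "hand": 20}
    - {"offset": [0, 0, 0], "roll": 0, "hand": 20}
    - {"offset": [0, 0, 0], "roll": 0, "hand": 20}

```text
clock: 17.07
tool_pos: [0.6716, -0.0373, 0.2499]
orientation: [-180.0, 0.0, -102.6]
force: [-0.8, -0.3, -0.8]
opening: 0.0239
```

```bash
python3 -c "
from h import *
wrist('w9')"
```

```text
w9 17.0667 [ 0.6716385  -0.03729415  0.24990644] [-1.79996613e+02  1.30134375e-02 -1.02596753e+02] [ 13.4  19.9   1.4  -0.  -71.5 -26. ] [[-0.001, -0.962, -0.275, 0.076], [1.0, -0.0, -0.001, 0.0], [0.001, -0.275, 0.962, -0.145], [0.0, 0.0, 0.0, 1.0]] [289.79982373   0.         253.90238505]
```

View pics/w9.png

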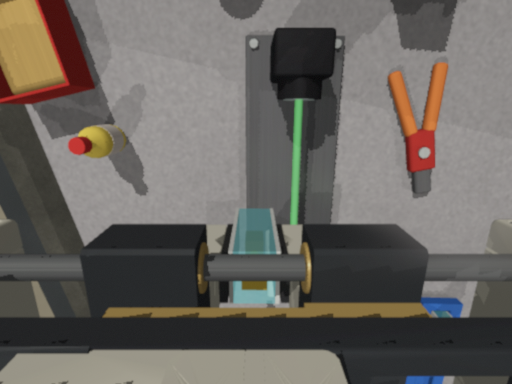

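The view shows the held sample upright and clear, and the beam running from the lens end at (298,98) down to about (294,224). I have one picture view left, so from here I'll check with numbers.

```bash
python3 - <<'E'
from g import *
im,K,T=load("w9");b,g,r=[im[:,:,i].astype(int) for i in range(3)]
gm=((g>100)&(g-r>40)&(g-b>30)).astype(np.uint8);gm[:,:285]=0;gm[:,310:]=0;gm[226:]=0;gm[:80]=0
ys=np.arange(100,222,3);P=[]
for y in ys:
    x=np.nonzero(gm[y])[0];P.append(ray(K,T,(x.mean(),y),.062)) if len(x) else 0
P=np.array(P);d=cv2.fitLine(P[:,:2].astype(np.float32),cv2.DIST_HUBER,0,.01,.01).ravel();v=d[:2]*np.sign(d[1])
print("beam dir",np.degrees(np.arctan2(v[1],v[0])),"res",np.abs((P[:,:2]-d[2:])@[-v[1],v[0]]).max())
y0=np.nonzero(gm.sum(1))[0].min();x=np.nonzero(gm[y0])[0];A=ray(K,T,(x.mean(),y0-.5),.062);s=(A[:2]-d[2:])@v;print(y0,x,"lens end",A,"light",d[2:]+v*(s+.085))
print("col profile",[ (y,im[y,298].tolist()) for y in range(92,104)])
# plate: edges at rows 120..200, end edge
gray=im.sum(2)
for y in(130,150,170,190):
    e=cv2.GaussianBlur(im,(1,3),0)[y].astype(int).sum(1);de=np.diff(e);l=230+np.argmin(de[230:262]);rr=322+np.argmax(de[322:352]);L,R=ray(K,T,(l+.5,y),.012),ray(K,T,(rr+.5,y),.012)
    M=(L+R)[:2]/2;print(y,l,rr,np.linalg.norm(R-L).round(4),M.round(4),"off beam mm",((M-d[2:])@[-v[1],v[0]]*1e3).round(2))
for x in(262,330):
    e=gray[:,x].astype(int);k=20+np.argmin(np.diff(e)[20:48]);E=ray(K,T,(x,k+.5),.012);s=(E[:2]-d[2:])@v;print(x,k,"light by plate end",d[2:]+v*(s+.160))
# lens screws etc: circles
q=Rn.from_matrix(T[:3,:3]).as_euler("xyz",degrees=True)
# held sample edges in tool frame: white frosted strips
for y in(215,222,230,240):print(y,[(x,im[y,x].tolist()) for x in (228,230,232,234,236,238,240,270,272,274,276,278,280,282)])
E
```

```text
beam dir 77.354515 res 0.0003959167779281399
99 [296 297 298 299 300 301] lens end [ 0.60510937 -0.11139492  0.062     ] light [ 0.62390867 -0.02849965]
col profile [(92, [36, 34, 35]), (93, [35, 33, 34]), (94, [37, 37, 37]), (95, [37, 35, 35]), (96, [36, 36, 36]), (97, [45, 48, 44]), (98, [87, 108, 82]), (99, [116, 162, 108]), (100, [121, 183, 112]), (101, [118, 187, 109]), (102, [117, 188, 108]), (103, [117, 188, 108])]
130 245 337 0.1193 [ 0.6134 -0.0751] off beam mm 0.06
150 245 335 0.1189 [ 0.6194 -0.0499] off beam mm -0.33
170 245 334 0.1198 [ 0.6251 -0.0236] off beam mm -0.07
190 245 332 0.1194 [0.6316 0.0036] off beam mm -0.48
262 34 light by plate end [ 0.62407467 -0.02775977]
330 27 light by plate end [ 0.62244119 -0.03504038]
215 [(228, [138, 140, 143]), (230, [137, 138, 141]), (232, [135, 137, 140]), (234, [138, 141, 143]), (236, [145, 150, 150]), (238, [126, 128, 109]), (240, [137, 135, 100]), (270, [129, 131, 108]), (272, [145, 150, 149]), (274, [114, 117, 117]), (276, [87, 87, 87]), (278, [79, 79, 80]), (280, [80, 79, 80]), (282, [82, 82, 82])]
222 [(228, [137, 139, 14
[... 250 characters left out ...]
75, 75]), (280, [73, 73, 74]), (282, [76, 76, 77])]
230 [(228, [31, 31, 31]), (230, [34, 35, 35]), (232, [122, 128, 128]), (234, [145, 150, 149]), (236, [123, 124, 99]), (238, [118, 117, 77]), (240, [137, 136, 100]), (270, [117, 116, 76]), (272, [125, 125, 95]), (274, [145, 150, 150]), (276, [124, 129, 129]), (278, [29, 31, 31]), (280, [31, 31, 31]), (282, [80, 88, 91])]
240 [(228, [32, 33, 33]), (230, [120, 125, 125]), (232, [146, 151, 151]), (234, [128, 130, 114]), (236, [116, 115, 75]), (238, [117, 116, 76]), (240, [133, 132, 95]), (270, [117, 116, 76]), (272, [116, 115, 74]), (274, [129, 130, 108]), (276, [146, 151, 150]), (278, [118, 122, 122]), (280, [34, 36, 35]), (282, [30, 32, 32])]
```

Emit:
jog_arm:
  motion:
    - {"offset": [0, 5, 0], "roll": 0, "hand": 20}
    - {"offset": [0, 16, 0], "roll": 0, "hand": 20}
    - {"offset": [0.5, 30, 5], "roll": 0, "hand": 20}
    - {"offset": [0.7, 42, 18], "roll": 0, "hand": 20}
    - {"offset": [0.7, 48, 38], "roll": 0, "hand": 20}
    - {"offset": [0.7, 48.7, 62], "roll": 0, "hand": 20}
    - {"offset": [0.7, 48.7, 86], "roll": 0, "hand": 20}
    - {"offset": [0.7, 48.7, 110], "roll": 0, "hand": 20}
    - {"offset": [0.7, 48.7, 132], "roll": 0, "hand": 20}
    - {"offset": [0.7, 48.7, 152], "roll": 0, "hand": 20}
    - {"offset": [0.7, 48.7, 168], "roll": 0, "hand": 20}
    - {"offset": [0.7, 48.7, 178], "roll": 0, "hand": 20}
    - {"offset": [0.7, 48.7, 183], "roll": 0, "hand": 20}
    - {"offset": [0.7, 48.7, 185.5], "roll": 0, "hand": 20}
    - {"offset": [0.7, 48.7, 185.5], "roll": 0, "hand": 20}
    - {"offset": [0.7, 48.7, 185.5], "roll": 0, "hand": 20}
    - {"offset": [0.7, 48.7, 185.5], "roll": 0, "hand": 20}
    - {"offset": [0.7, 48.7, 185.5], "roll": 0, "hand": 20}

```text
clock: 18.62
tool_pos: [0.6248, -0.0283, 0.0651]
orientation: [-179.9, 0.0, -102.7]
force: [0.2, 0.2, -0.1]
opening: 0.0239
```

```bash
python3 - <<'E'
from g import *
from plant import cams
im,K,T=wrist("w10");im=im[:,:,::-1].copy()
def corners(c,yaw):
    R=Rn.from_euler("z",yaw,degrees=True).as_matrix();L=np.array([[i,j,k] for k in(-.03,.03) for i,j in((.012,.014),(.012,-.014),(-.012,-.014),(-.012,.014))])
    return L@R.T+c
C=corners(np.array([.624,-.028,.062]),-12.65)
def draw(img,K,T,s,o):
    big=cv2.resize(img[o[1]:o[1]+o[3],o[0]:o[0]+o[2]],None,fx=s,fy=s,interpolation=cv2.INTER_CUBIC)
    p=((proj(K,T,C)-o[:2]+.5)*s)
    for i in range(8):cv2.circle(big,tuple(int(v) for v in p[i]),2,(0,0,255) if i<4 else (0,255,255),-1)
    return big
s=cams.snapshot("scene");si=s["img"][:,:,::-1]
a=draw(im,K,T,4,(204,140,100,140));b=draw(si,s["K"],s["cam_to_world"],4,(180,160,100,85));c=draw(si,s["K"],s["cam_to_world"],4,(150,100,100,55))
out=np.hstack([cv2.copyMakeBorder(a,0,0,0,0,cv2.BORDER_CONSTANT),np.vstack([b,c])]);print(out.shape);cv2.imwrite("pics/f.png",out)
E
```

```text
w10 18.6167 [ 0.62483765 -0.02829873  0.0651196 ] [-1.79915798e+02  3.61820300e-02 -1.02657614e+02] [ 15.3  24.8 -17.6   0.  -47.5 -27.9] [[-0.001, -0.962, -0.275, 0.076], [1.0, -0.0, -0.001, 0.0], [0.001, -0.275, 0.962, -0.145], [0.0, 0.0, 0.0, 1.0]] [289.79982373   0.         253.90238505]
(560, 800, 3)
```

View pics/f.png

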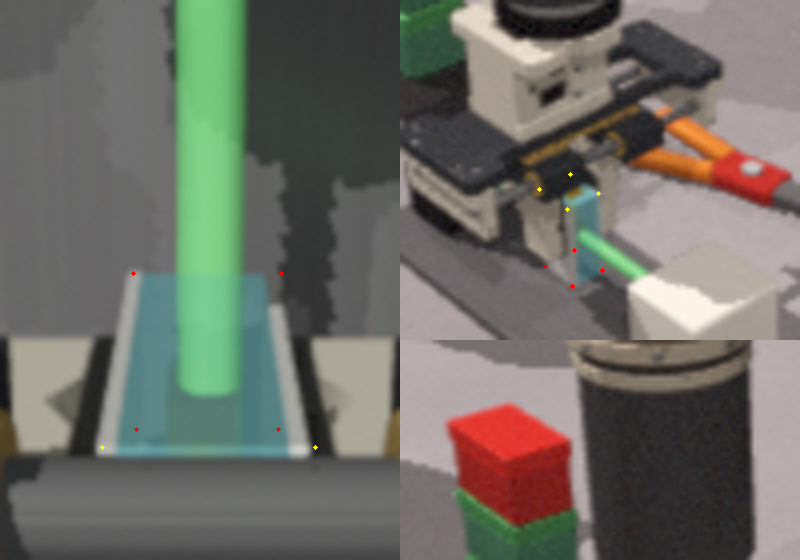

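The picture shows the beam entering the clear face about 1.5 px (0.9 mm) to one side of the sample's centre line. The bottom front edge matches the predicted row of 273, and the red tin is still flush on the column. I'll make a small correction and then hand in.

Emit:
jog_arm:
  motion:
    - {"offset": [0, 0.4, 0.2], "roll": 0, "hand": 20}
    - {"offset": [0, 0.8, 0.5], "roll": 0, "hand": 20}
    - {"offset": [0, 0.8, 0.5], "roll": 0, "hand": 20}
    - {"offset": [0, 0.8, 0.5], "roll": 0, "hand": 20}
    - {"offset": [0, 0.8, 0.5], "roll": 0, "hand": 20}
    - {"offset": [0, 0.8, 0.5], "roll": 0, "hand": 20}
    - {"offset": [0, 0.8, 0.5], "roll": 0, "hand": 20}
    - {"offset": [0, 0.8, 0.5], "roll": 0, "hand": 20}

```text
clock: 19.38
tool_pos: [0.6235, -0.0282, 0.0636]
orientation: [180.0, -0.0, -102.7]
force: [-0.4, 0.9, -1.3]
opening: 0.024
```

```bash
python3 - <<'E'
from g import *
im,K,T=wrist("w11")
r,g,b=[im[:,:,i].astype(int) for i in range(3)]
gm=(g-r>60)&(g-b>50)
for y in(185,200,207,225,235):
    x=np.nonzero(gm[y,230:290])[0]+230;print(y,x.mean() if len(x) else None)
from plant import ctrl,order
o=ctrl.get_obs();print(o["qvel"].round(2),o["force"],o["opening"])
print(order.close_job())
E
```

```text
w11 19.3833 [ 0.62351018 -0.02820854  0.06363278] [ 1.79996411e+02 -2.16902259e-03 -1.02660795e+02] [ 15.3  24.9 -17.8   0.  -47.4 -28. ] [[-0.001, -0.962, -0.275, 0.076], [1.0, -0.0, -0.001, 0.0], [0.001, -0.275, 0.962, -0.145], [0.0, 0.0, 0.0, 1.0]] [289.79982373   0.         253.90238505]
185 253.5
200 253.0
207 253.0
225 253.0
235 253.0
[ 0.07  0.15  0.06  0.01 -0.09  0.06] [ 2.06017131 -0.22321952 -0.21913636] 0.02363139911046438
the job is handed in; nothing more can be done
None
```

The job is handed in at about 19.4 s of the 61 s. The red tin is stacked on the green column, and the yellow-wire sample is held in the green beam; no verdict was reported.

- **Red tin:** I lowered it until I felt light contact (about 5 N) and released it. Wrist and scene pictures afterwards show it flush and square on the green tins. Its measured top centre was within about 1.5 mm of the column's.
- **Sample:** I gripped it by its two frosted faces, with the fingers open 24 mm. It hangs upright and still, with its clear faces square to the beam. At hand-in:

| Check | Result |
|---|---|
| Beam against the middle of the block | within about 1 mm (column 253 against about 254.5) |
| Centre along the beam, from the lens end | within about 1 mm |
| Centre height | about 61–62 mm |

- **Disagreements:** The scene and top cameras read 2–4 mm off the wrist camera throughout, about 4–5 mm low in height. I trusted the wrist camera, which agreed with the given sizes and the contact heights. The one exception was the green tins' top: the wrist view measured it about 2 mm too narrow, so I placed by contact force there.
- **Everything else:** I never moved towards the blue-wire block, the orange look-alike, the pliers, the jar or the spool. I did not photograph them again specifically at the end.

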